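# Bring the amber check filter into the spectrophotometer's beam

### The job

The check filters are loaded in the spectrophotometer's cell changer and its lid stands open: note which cell the amber filter is in. Lower the lid gently until it is fully shut, then draw the changer rod out by its red knob until it clicks into the notch that puts the amber filter in the light beam. Finish still gripping the knob, holding the rod at that notch while the reading is taken, and leave the other things on the bench where they are.

Things in the scene. Friction and masses are not known exactly. Their poses are not given: they have to be found in the camera images.
- spectro: bench spectrophotometer, ivory on a dark base, 430 x 300 x 140 mm high, fixed. Origin on the bench under the middle of the sample compartment's front face; x points into the instrument away from the operator, y to the operator's left. Compartment open on top, x 6 to 124 mm, y -55 to 55, black inside; lamp house right of it to y -115, keypad half left of it to y 315; housing top at z 140
- beam (a point): point on the light beam at the compartment's middle, 66 mm behind the front face, 80 mm above the bench; the beam runs along the spectro's y between two round ports in the compartment's side walls. Axes as spectro
- lid (a joint): blue-grey compartment lid, 0 = fully shut on its stop, grows as it opens about a hinge at the compartment's back, 1.57 = upright. Stiff friction hinge: it stays where it is left; 2 to 4 N on its free edge moves it. 126 mm wide, 10 mm thick, reaches 146 mm from the hinge axis; shut, it lies flat, top at z 150 mm
- lid_hinge (a point): middle of the lid's hinge axis, 134 mm behind the front face, 145 mm above the bench. The axis runs along the spectro's y; the lid plate is centred on the plane through the axis (outer surface 5 mm off it)
- lid_edge (a point): point on the lid's outer (upper when shut) surface at mid width near its free edge, 138 mm from the hinge axis; when the lid stands open this surface faces away from the operator
- changer (a joint): travel of the changer rod, m: 0 = fully in (the start), grows as the rod is drawn out towards the operator (spectro's -x), to 0.049. A spring ball drops into notches at 0, 0.016, 0.032, 0.048, one per cell: 4 to 6 N starts it out of a notch, the pull fades to 1 N midway, then the ball draws the rod on by 1 to 2 N and stops dead in the next notch. At 0 the front cell is in the beam
- knob (a point): red cylindrical knob on the end of the changer rod, 22 mm in diameter, 24 mm long, axis along the spectro's x; this point is its centre, 95 mm above the bench, 45 mm in front of the compartment's front face when the rod is fully in. It moves with the rod; the rod behind it is 8 mm thick
- amber_filter: amber check filter: black cuvette-sized frame 12.5 x 12.5 x 60 mm with orange-amber glass and an orange-amber cap 16 mm high, standing loosely in one of the four cells of the changer, in a row 16 mm apart front to back (never the front cell). Origin at the centre of its underside
- filter_case: open black case for the filters, 85 x 130 x 34 mm, on the bench in front of the keypad; origin at the centre of its underside. Bystander, loose, to be left in place
- cell_tray: blue tray of coin cells, 120 x 160 x 22 mm; origin at the centre of its underside. Bystander, loose, to be left in place
- bottle: capped amber bottle, 54 mm in diameter, 105 mm high; origin at the centre of its underside. Bystander, loose, to be left in place

How it is judged:
By the outcome, as a careful person would: the job done as asked, in the order asked, and still so for the second after the job is handed in, while the arm keeps its last pose, push and grip.
It also fails if it takes over 50 s, if anything falls off the work surface, if the arm or the gripper's body presses on something with over 40 N, if the wrist force passes 120 N, or if a joint passes its speed limit or range.

### The arm

A 6-joint arm with a two-finger parallel gripper is mounted at the origin on the work surface. World frame = base frame: x ahead of the robot, y to its left, z up, the work surface at z = 0. Lengths are in m, angles in rad, forces in N, time in s.
With the tool pointing down it reaches from about 0.35 to 0.975 m from the base axis. Payload 4.9 kg.
Tool frame: the origin (TCP) lies on the centre line of the jaws, within the pads' length; the fingertips stand manip.tip_reach ahead of it and the grasp point (between the pads) is the TCP (manip.tip_reach is the distance from the TCP to the fingertips, in m); z points along the fingers, y is the line along which they close (so a half turn about z gives the same grasp; the last joint's range is limited). The gripper opens to 85 mm and grips with 20 to 120 N. Pads are 22 mm wide; open, the fingers measure 114 mm over their backs; the gripper's body (76 mm by 85 mm) begins 54 mm behind the grasp point. The pads swing forward as they close: fully open they stand 13 mm farther back than shut.
Start: joints at [-1.333, 0.053, 1.613, -0, 1.476, -0.119], TCP at [0.218, -0.586, 0.25] pointing down, gripper open.
Joint ranges: [-3.01, 3.01], [-1.01, 2.22], [0.06, 2.58], [-1.02, 4.17], [0.09, 2.62], [-3.14, 3.14]. Speed limits (rad/s): [2.57, 2.57, 3.14, 3.14, 3.14, 3.14].

### API

Orientations are given as a unit quaternion [w, x, y, z].
In Python, from plant import manip gives the robot as it stands. The module is installed in compiled form; this text tells all that it offers.
- The arm moves only by the tool move_arm, never from a script. Its argument "rows" is a list of rows, each a list of 7 numbers: the shift along the tool's x, y, z in cm, then the turn, a rotation vector about the tool's x, y, z in degrees, then the opening, from -1 (shut) to 1 (fully open). In form: [[tx, ty, tz, ax, ay, az, jaw], ...]. A call has 1 to 20 rows; each row shifts and turns the commanded pose from where the row before left it, along the tool's axes as they then stand; what a row does not reach is not made up. A row lasts 1/12 s, in which the tool goes at most 41.7 mm and 7.16 degrees, less where a joint would pass 70% of its speed; a pose out of reach is approached as far as the arm can. A call is refused whole if a number of a shift passes 4.17 or a number of a turn 7.16, either way. A call with a gripper value outside its range is refused whole. The fingers move at their own pace and stop on an object; the grip force is fixed at half the most. Time passes only in rows, so rows that do not move let the fingers close. It gives the time, the measured TCP pose, the force, the opening and the grip force at its end, in the units of the state.
- manip.state(): the state, without advancing time (a new reading comes with each control period).
- manip.grab_frame(name): name is "scene" or "side" or "wrist"; returns a dict with "img" (384x512x3 uint8, blue, green, red), "mtx" (3x3 intrinsics, pixels), "R" (3x3) and "t" (3): a world point X has camera coordinates R X + t. Camera axes: x right, y down, z forward; pixel columns grow to the right and rows downward; lengths in m; the calibration is good to about 2 mm. A picture is of the moment at which its call begins. There is no depth.
- manip.job_done(): hands the job in; it is judged then, once.
The state is a dict: "time": time; "joint_pos": joint angles; "joint_vel": joint speeds; "joint_efforts": joint torques, N m; "tool_pos": TCP position; "tool_rot": TCP orientation; "contact_force": force on the tool from outside, world axes, zero at the start; "ft_torque": the same for the moment, N m; "gripper_width": opening from 0.0 (shut) to 1.0 (fully open); "grasp_force": force on a finger pad.
Only numpy, scipy, OpenCV 4.12 (cv2) and the standard library are available. Lean on these libraries where they do the work, as an engineer would, in place of code of your own. Each camera call takes 0.05 s, during which the arm holds its last target. There are 200 camera calls.

## Working session

There is one attempt and no reset: what is moved stays moved. The work goes in short steps, Python scripts to look and compute and a tool call to move; the robot and the scene stay as the last step left them, time stands still between calls to the robot, and variables do not carry over. Pictures are saved under pics/ and viewed, at most 10 in all, crops included, and the job is handed in when it is done.

Besides the shell and the picture viewer there is one more tool, called after "Call:" as name([rows], argument=value, ...), one row to a line, values as JSON. move_arm: Moves the arm, as the interface text tells. Its arguments: {"type":"object","properties":{"rows":{"type":"array","items":{"type":"array","items":{"type":"number"}}}},"required":["rows"]}

```bash
mkdir -p pics; python3 - <<'E'
from plant import manip
import cv2,numpy as np
s=manip.state(); print(s['time'],s['tool_pos'],s['tool_rot'],manip.tip_reach)
for n in("scene","side","wrist"):
    f=manip.grab_frame(n); cv2.imwrite(f"pics/{n}0.png",f["img"]); np.savez(f"{n}0.npz",**f)
    print(n,-f["R"].T@f["t"])
E
```

```text
0.0 [ 0.21814782 -0.58505877  0.24904521] [-1.05703756e-03  9.84128749e-01  1.77452764e-01 -6.52234141e-05] 0.019
scene [0.69394206 0.51350655 0.7210956 ]
side [ 0.23678783 -0.86599496  1.02833241]
wrist [ 0.29214912 -0.55743741  0.37249856]
```

View pics/scene0.png

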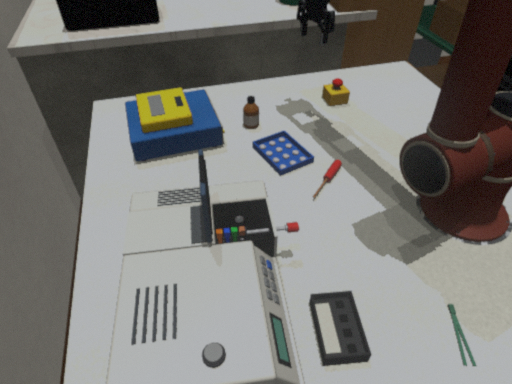

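View pics/side0.png

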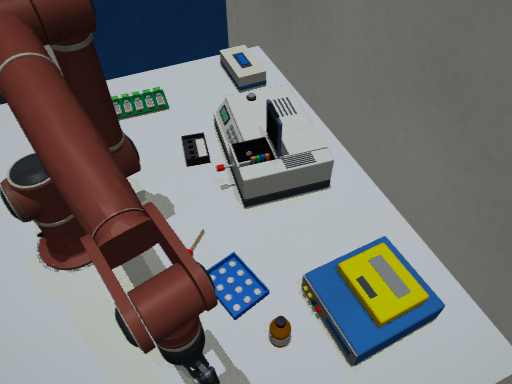

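The scene view shows the lid open at about (205,200), the caps at (220-243,233) and the knob at (293,228). The side view shows the knob at (221,168). I'll zoom in on both.

```bash
python3 - <<'E'
import cv2,numpy as np
a=cv2.imread("pics/scene0.png")[150:270,120:310]; b=cv2.imread("pics/side0.png")[85:210,195:345]
a=cv2.resize(a,(790,499),interpolation=cv2.INTER_CUBIC); b=cv2.resize(b,(720,600),interpolation=cv2.INTER_CUBIC)
cv2.imwrite("pics/a.png",a);cv2.imwrite("pics/b.png",b)
E
```

```text
(no output)
```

View pics/a.png

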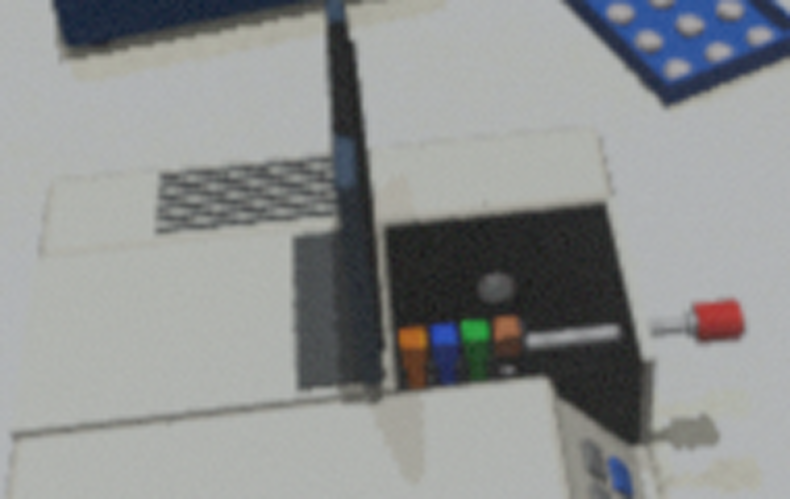

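View pics/b.png

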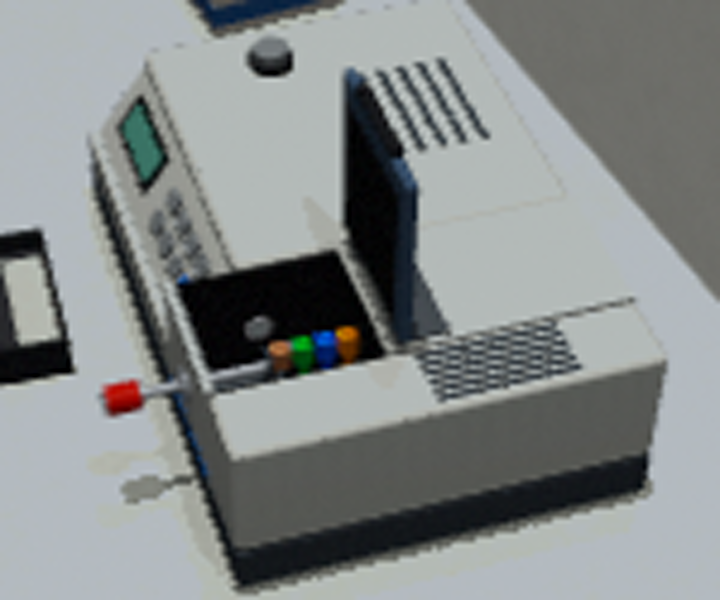

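```bash
cat >geo.py <<'E'
import numpy as np
from scipy.optimize import least_squares
C={n:np.load(n+"0.npz") for n in("scene","side")}
def sp(p,X): c,s=np.cos(p[2]),np.sin(p[2]); return np.array([p[0]+c*X[0]-s*X[1],p[1]+s*X[0]+c*X[1],X[2]])
def proj(n,X):
    f=C[n]; q=f["mtx"]@(f["R"]@X+f["t"]); return q[:2]/q[2]
def lidpt(a,r,off,y): return [.134-r*np.cos(a)+off*np.sin(a),y,.145+r*np.sin(a)+off*np.cos(a)]
E
cat >fit.py <<'E'
from geo import *
S=lambda u,v:(120+u/4.158,150+v/4.158); D=lambda u,v:(195+u/4.8,85+v/4.8)
obs=[("scene",(-.045,0,.095),S(718,320)),("side",(-.045,0,.095),D(122,396)),
("scene",(0,-.115,.14),S(602,135)),("side",(0,-.115,.14),D(235,458)),("scene",(.3,-.115,.14),S(52,180)),("side",(.3,-.115,.14),D(665,360)),
("scene",(.006,-.055,.14),S(605,206)),("scene",(.124,-.055,.14),S(387,226)),("side",(.124,.055,.14),D(338,252)),("side",(.006,.055,.14),D(182,285)),
("scene",(.114,0,.1),S(413,335)),("side",(.114,0,.1),D(347,330))]
lid=[("side",.146,-.005,-.063,D(408,188)),("side",.146,-.005,.063,D(350,72))]
def res(p):
    r=[(proj(n,sp(p,X))-o) for n,X,o in obs]+[proj(n,sp(p,lidpt(p[3],q,of,y)))-o for n,q,of,y,o in lid]
    return np.ravel(r)
s=least_squares(res,[.55,.1,0.1,1.5],loss="soft_l1"); p=s.x; print(p); print(res(p).reshape(-1,2).round(1))
np.save("p.npy",p); print("knob",sp(p,[-.045,0,.095]))
E
python3 fit.py
```

```text
[ 0.52643645  0.01303604 -0.1288604   1.59846012]
[[-0.5  0.5]
 [-0.9 -0.1]
 [-0.4 -3.6]
 [-2.4 -0.1]
 [-0.4 -2.6]
 [ 0.9  0.3]
 [ 0.1 -2.2]
 [-1.3 -2. ]
 [-0.6 -1.4]
 [-2.8 -1.4]
 [-0.2  2.7]
 [-0.7  2.8]
 [ 0.2 -2.3]
 [-0.7 -3.6]]
knob [0.48180955 0.01881873 0.095     ]
```

```bash
sed -i 's/^("scene",(.114.*$/]/' fit.py; python3 fit.py; python3 - <<'E'
from geo import *
import cv2
pts=[]
for n in C:
    im=C[n]["img"].astype(int); m=(im[...,2]>150)&(im[...,1]<80)&(im[...,0]<80)
    v,u=np.nonzero(m); ok=(abs(u-(293 if n=="scene" else 221))<14)&(abs(v-(228 if n=="scene" else 168))<10); print(n,u[ok].mean(),v[ok].mean(),ok.sum()); pts.append((u[ok].mean(),v[ok].mean()))
P=[C[n]["mtx"]@np.c_[C[n]["R"],C[n]["t"]] for n in C]
X=cv2.triangulatePoints(P[0],P[1],np.array(pts[0]),np.array(pts[1])).ravel(); print("knob tri",X[:3]/X[3])
E
```

```text
[ 0.52629965  0.01357571 -0.1269088   1.60129703]
[[-0.4  0.6]
 [-1.  -0.2]
 [-0.4 -3.4]
 [-2.5 -0.2]
 [-0.5 -2.3]
 [ 0.8  0. ]
 [ 0.2 -2.1]
 [-1.2 -1.8]
 [-0.8 -1.5]
 [-2.9 -1.5]
 [ 0.2 -2.5]
 [-0.7 -3.8]]
knob [0.48166155 0.01927129 0.095     ]
scene 292.67391304347825 225.08695652173913 46
side 219.96 166.28 25
knob tri [0.48201899 0.01750132 0.10139834]
```

Amber is the rear-most of the four caps. From front to back they are brown, green, blue, orange, so the target notch is 0.048. Next I'll raise the tool, align it with the spectro and travel behind the lid.

Call:
move_arm([
  [0,0,-3.4,0,0,6.9,-1],
  [0,0,-3.4,0,0,6.9,-1],
  [0,0,-3.4,0,0,6.9,-1],
  [0,0,-3.4,0,0,6.9,-1],
  [1.64,-2.53,0,0,0,0,-1],
  [1.64,-2.53,0,0,0,0,-1],
  [1.64,-2.53,0,0,0,0,-1],
  [1.64,-2.53,0,0,0,0,-1],
  [1.64,-2.53,0,0,0,0,-1],
  [1.64,-2.53,0,0,0,0,-1],
  [1.64,-2.53,0,0,0,0,-1],
  [1.64,-2.53,0,0,0,0,-1],
  [1.64,-2.53,0,0,0,0,-1],
  [1.64,-2.53,0,0,0,0,-1],
  [1.64,-2.53,0,0,0,0,-1],
  [1.64,-2.53,0,0,0,0,-1],
  [1.64,-2.53,0,0,0,0,-1],
  [1.64,-2.53,0,0,0,0,-1],
  [1.64,-2.53,0,0,0,0,-1],
])

```text
time: 1.73
tool_pos: [0.5103, -0.2383, 0.3859]
tool_rot: [-0.0, 0.998, -0.062, -0.0]
contact_force: [0.6, -1.3, 0.5]
gripper_width: 0.002
grasp_force: 0.0
```

```bash
cat >where.py <<'E'
from plant import manip
import numpy as np
from scipy.spatial.transform import Rotation as Ro
p=np.load("p.npy"); s=manip.state(); d=s["tool_pos"]-[p[0],p[1],0]
c,n=np.cos(p[2]),np.sin(p[2])
w,x,y,z=s["tool_rot"]; R=Ro.from_euler("z",-p[2]).as_matrix()@Ro.from_quat([x,y,z,w]).as_matrix()
print("t",s["time"],"TCP in spectro mm",(1e3*np.array([c*d[0]+n*d[1],-n*d[0]+c*d[1],d[2]])).round(1),"F",(s["contact_force"]).round(1),"w",s["gripper_width"],s["grasp_force"])
print("toolx,z",R[:,0].round(3),R[:,2].round(3),"j",np.round(s["joint_pos"],2))
E
python3 where.py
```

```text
t 1.7333 TCP in spectro mm [  16.  -251.9  385.9] F [ 0.6 -1.3  0.5] w 0.0019778553732138814 0.0
toolx,z [ 1.     0.002 -0.   ] [-0.  0. -1.] j [-0.57 -0.14  1.58 -0.    1.7   1.13]
```

Call:
move_arm([
  [1.7,-2.52,0,0,0,0,-1],
  [1.7,-2.52,0,0,0,0,-1],
  [1.7,-2.52,0,0,0,0,-1],
  [1.7,-2.52,0,0,0,0,-1],
  [1.7,-2.52,0,0,0,0,-1],
  [1.7,-2.52,0,0,0,0,-1],
  [1.7,-2.52,0,0,0,0,-1],
  [1.7,-2.52,0,0,0,0,-1],
  [1.7,-2.52,0,0,0,0,-1],
  [1.7,-2.52,0,0,0,0,-1],
  [0,0,2.0,0,0,0,-1],
  [0,0,2.0,0,0,0,-1],
  [0,0,2.0,0,0,0,-1],
  [0,0,2.0,0,0,0,-1],
  [0,0,1.6,0,0,0,-1],
  [0,0,0,0,0,0,-1],
])

```text
time: 3.07
tool_pos: [0.7077, -0.0106, 0.2842]
tool_rot: [-0.0, 0.998, -0.062, -0.005]
contact_force: [0.2, -0.1, -1.0]
gripper_width: -0.003
grasp_force: 0.0
```

```bash
python3 where.py; python3 - <<'E'
from plant import manip
import cv2,numpy as np
a=manip.grab_frame("scene")["img"][90:270,120:310]; b=manip.grab_frame("side")["img"][40:220,190:380]
cv2.imwrite("pics/c.png",cv2.resize(np.hstack([a,b]),None,fx=2.1,fy=2.1,interpolation=cv2.INTER_CUBIC))
E
```

```text
t 3.0667 TCP in spectro mm [183.   -1.  284.2] F [ 0.2 -0.1 -1. ] w -0.0030512992773585493 0.0
toolx,z [ 1.     0.002 -0.009] [-0.009 -0.    -1.   ] j [-0.12  0.23  1.36 -0.    1.56  1.58]
```

View pics/c.png

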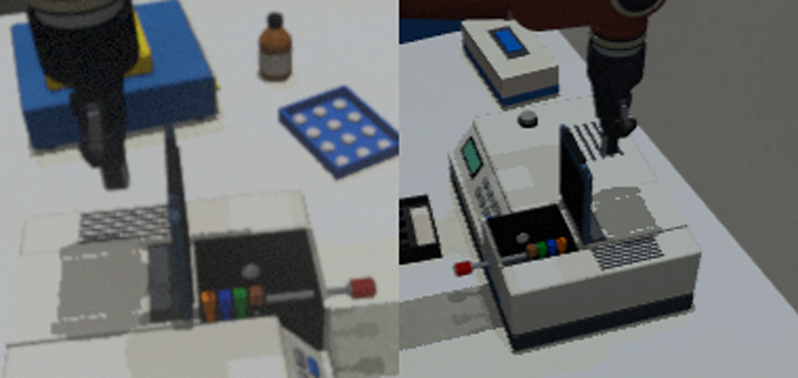

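The pictures show the fingers behind the lid at about (115,185) in the left half, with a clear gap to the lid. Next I'll compute the arc.

```bash
python3 - <<'E'
from geo import *
import json
A=np.r_[1.66,np.linspace(1.62,.3,38),np.linspace(.28,-.0,20)]
P=np.array([np.array(lidpt(a,.125,.005,0))+[.011,0,.019] for a in A])[:,[0,2]]*100
q=np.array([18.3,28.4]); rows=[]
print("first",P[0]-q); q=P[0].copy()
for x in P[1:]:
    d=np.round(x-q,2); q=q+d; rows.append([d[0],0,-d[1]+0])
for i in range(0,len(rows),19): print([[round(float(v),2) for v in r] for r in rows[i:i+19]])
print(P[[0,19,38,-1]])
E
```

```text
first [-2.18842029  0.40575717]
[[-0.5, 0.0, -0.05], [-0.44, 0.0, -0.04], [-0.45, 0.0, -0.01], [-0.44, 0.0, 0.0], [-0.45, 0.0, 0.01], [-0.45, 0.0, 0.04], [-0.44, 0.0, 0.04], [-0.44, 0.0, 0.07], [-0.44, 0.0, 0.08], [-0.44, 0.0, 0.09], [-0.43, 0.0, 0.11], [-0.43, 0.0, 0.13], [-0.42, 0.0, 0.14], [-0.42, 0.0, 0.15], [-0.41, 0.0, 0.17], [-0.41, 0.0, 0.19], [-0.4, 0.0, 0.2], [-0.39, 0.0, 0.21], [-0.38, 0.0, 0.23]]
[[-0.38, 0.0, 0.24], [-0.36, 0.0, 0.26], [-0.36, 0.0, 0.26], [-0.35, 0.0, 0.28], [-0.34, 0.0, 0.29], [-0.32, 0.0, 0.31], [-0.32, 0.0, 0.31], [-0.3, 0.0, 0.33], [-0.3, 0.0, 0.34], [-0.28, 0.0, 0.35], [-0.26, 0.0, 0.35], [-0.26, 0.0, 0.37], [-0.24, 0.0, 0.37], [-0.23, 0.0, 0.39], [-0.21, 0.0, 0.39], [-0.2, 0.0, 0.4], [-0.19, 0.0, 0.4], [-0.17, 0.0, 0.42], [-0.16, 0.0, 0.41]]
[[-0.08, 0.0, 0.24], [-0.05, 0.0, 0.18], [-0.06, 0.0, 0.17], [-0.05, 0.0, 0.18], [-0.05, 0.0, 0.18], [-0.04, 0.0, 0.18], [-0.05, 0.0, 0.17], [-0.04, 0.0, 0.18], [-0.04, 0.0, 0.18], [-0.03, 0.0, 0.19], [-0.04, 0.0, 0.18], [-0.03, 0.0, 0.18], [-0.02, 0.0, 0.18], [-0.03, 0.0, 0.18], [-0.02, 0.0, 0.19], [-0.02, 0.0, 0.18], [-0.02, 0.0, 0.18], [-0.01, 0.0, 0.19], [-0.01, 0.0, 0.18]]
[[-0.01, 0.0, 0.19]]
[[16.11157971 28.80575717]
 [ 7.92943411 27.04554667]
 [ 2.70605399 20.57167083]
 [ 2.         16.9       ]]
```

Call:
move_arm([
  [-1.1,0,-0.2,0,0,0,-1],
  [-1.1,0,-0.2,0,0,0,-1],
  [-0.5,0,-0.05,0,0,0,-1],
  [-0.44,0,-0.04,0,0,0,-1],
  [-0.45,0,-0.01,0,0,0,-1],
  [-0.44,0,0,0,0,0,-1],
  [-0.45,0,0.01,0,0,0,-1],
  [-0.45,0,0.04,0,0,0,-1],
  [-0.44,0,0.04,0,0,0,-1],
  [-0.44,0,0.07,0,0,0,-1],
  [-0.44,0,0.08,0,0,0,-1],
  [-0.44,0,0.09,0,0,0,-1],
  [-0.43,0,0.11,0,0,0,-1],
  [-0.43,0,0.13,0,0,0,-1],
  [-0.42,0,0.14,0,0,0,-1],
  [-0.42,0,0.15,0,0,0,-1],
  [-0.41,0,0.17,0,0,0,-1],
  [-0.41,0,0.19,0,0,0,-1],
  [-0.4,0,0.2,0,0,0,-1],
  [-0.39,0,0.21,0,0,0,-1],
])

```text
time: 4.83
tool_pos: [0.61, 0.0017, 0.2787]
tool_rot: [-0.0, 0.998, -0.062, -0.0]
contact_force: [1.5, -0.3, 1.5]
gripper_width: 0.003
grasp_force: 0.6
```

```bash
python3 where.py; python3 - <<'E'
from plant import manip
import cv2,numpy as np
a=manip.grab_frame("scene")["img"][90:270,120:310]; b=manip.grab_frame("side")["img"][40:220,190:380]
cv2.imwrite("pics/d.png",cv2.resize(np.hstack([a,b]),None,fx=2.1,fy=2.1,interpolation=cv2.INTER_CUBIC))
E
```

```text
t 4.8333 TCP in spectro mm [ 84.6  -1.2 278.7] F [ 1.5 -0.3  1.5] w 0.0028353434352113675 0.6134931673295796
toolx,z [ 1.     0.002 -0.   ] [-0.  0. -1.] j [-0.12  0.    1.62  0.    1.52  1.58]
```

View pics/d.png

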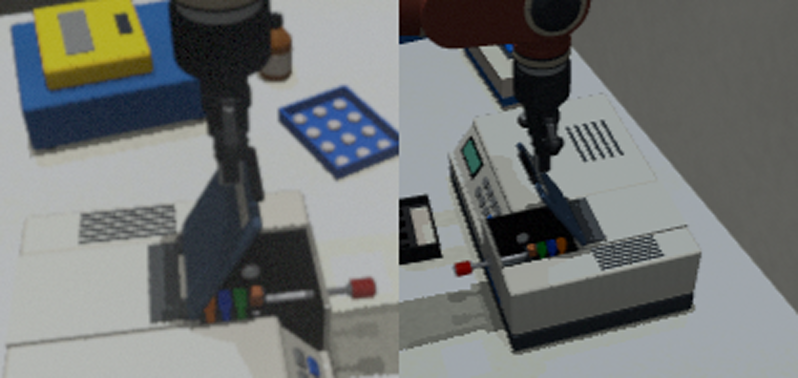

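The lid has followed to about 55° with the fingertips on its outer face near the free edge. I'll continue the arc.

Call:
move_arm([
  [-0.38,0,0.23,0,0,0,-1],
  [-0.38,0,0.24,0,0,0,-1],
  [-0.36,0,0.26,0,0,0,-1],
  [-0.36,0,0.26,0,0,0,-1],
  [-0.35,0,0.28,0,0,0,-1],
  [-0.34,0,0.29,0,0,0,-1],
  [-0.32,0,0.31,0,0,0,-1],
  [-0.32,0,0.31,0,0,0,-1],
  [-0.3,0,0.33,0,0,0,-1],
  [-0.3,0,0.34,0,0,0,-1],
  [-0.28,0,0.35,0,0,0,-1],
  [-0.26,0,0.35,0,0,0,-1],
  [-0.26,0,0.37,0,0,0,-1],
  [-0.24,0,0.37,0,0,0,-1],
  [-0.23,0,0.39,0,0,0,-1],
  [-0.21,0,0.39,0,0,0,-1],
  [-0.2,0,0.4,0,0,0,-1],
  [-0.19,0,0.4,0,0,0,-1],
  [0,0,0,0,0,0,-1],
])

```text
time: 6.52
tool_pos: [0.5573, 0.0083, 0.2189]
tool_rot: [-0.0, 0.998, -0.062, -0.001]
contact_force: [-0.0, -0.4, -1.2]
gripper_width: -0.001
grasp_force: 0.0
```

```bash
python3 where.py
```

```text
t 6.5167 TCP in spectro mm [ 31.5  -1.3 218.9] F [-0.  -0.4 -1.2] w -0.0007361327361813655 0.0
toolx,z [ 1.     0.002 -0.002] [-0.002 -0.    -1.   ] j [-0.12 -0.09  1.8  -0.    1.43  1.58]
```

Call:
move_arm([
  [-0.14,0,0.3,0,0,0,-1],
  [-0.13,0,0.3,0,0,0,-1],
  [-0.12,0,0.3,0,0,0,-1],
  [-0.1,0,0.3,0,0,0,-1],
  [-0.1,0,0.3,0,0,0,-1],
  [-0.08,0,0.3,0,0,0,-1],
  [-0.08,0,0.3,0,0,0,-1],
  [-0.06,0,0.2,0,0,0,-1],
  [-0.06,0,0.2,0,0,0,-1],
  [-0.05,0,0.2,0,0,0,-1],
  [-0.04,0,0.2,0,0,0,-1],
  [-0.04,0,0.2,0,0,0,-1],
  [-0.03,0,0.2,0,0,0,-1],
  [-0.03,0,0.2,0,0,0,-1],
  [-0.02,0,0.2,0,0,0,-1],
  [-0.02,0,0.2,0,0,0,-1],
  [-0.02,0,0.2,0,0,0,-1],
  [-0.01,0,0.2,0,0,0,-1],
  [0,0,0.2,0,0,0,-1],
  [0,0,0,0,0,0,-1],
])

```text
time: 8.18
tool_pos: [0.5468, 0.0096, 0.1747]
tool_rot: [-0.0, 0.998, -0.062, -0.0]
contact_force: [-0.9, -0.2, -0.5]
gripper_width: 0.001
grasp_force: 0.0
```

```bash
python3 where.py
```

```text
t 8.1833 TCP in spectro mm [ 20.8  -1.3 174.7] F [-0.9 -0.2 -0.5] w 0.000507374637489547 0.0
toolx,z [ 1.     0.002 -0.   ] [-0.  0. -1.] j [-0.12 -0.07  1.87  0.    1.35  1.58]
```

Call:
move_arm([
  [0,0,0.1,0,0,0,-1],
  [0,0,0.1,0,0,0,-1],
  [0,0,0.1,0,0,0,-1],
  [0,0,0.1,0,0,0,-1],
  [0,0,0.1,0,0,0,-1],
  [0,0,0.1,0,0,0,-1],
  [0,0,0,0,0,0,-1],
])

```text
time: 8.77
tool_pos: [0.5469, 0.0096, 0.1691]
tool_rot: [-0.0, 0.998, -0.062, 0.0]
contact_force: [1.1, 0.3, 0.3]
gripper_width: -0.006
grasp_force: 0.0
```

Call:
move_arm([
  [0,0,0.1,0,0,0,-1],
  [0,0,0,0,0,0,-1],
])

```text
time: 8.93
tool_pos: [0.547, 0.0096, 0.169]
tool_rot: [0.0, 0.998, -0.062, 0.0]
contact_force: [-2.8, -0.2, 4.3]
gripper_width: -0.0
grasp_force: 2.1
```

Call:
move_arm([
  [0,0,0.1,0,0,0,-1],
  [0,0,0,0,0,0,-1],
])

```text
time: 9.1
tool_pos: [0.5471, 0.0096, 0.169]
tool_rot: [0.0, 0.998, -0.062, 0.0]
contact_force: [-4.1, 0.7, 8.4]
gripper_width: 0.0
grasp_force: 4.3
```

Call:
move_arm([
  [0,0,0.05,0,0,0,-1],
  [0,0,0,0,0,0,-1],
])

```text
time: 9.27
tool_pos: [0.5471, 0.0096, 0.169]
tool_rot: [0.0, 0.998, -0.062, 0.0]
contact_force: [-5.9, 0.2, 10.9]
gripper_width: 0.001
grasp_force: 5.3
```

The lid is on its stop: z no longer changes and the force is rising. I'll retreat, tilt 15° and open the jaws above the knob.

Call:
move_arm([
  [0,0,-0.5,0,0,0,-1],
  [0,0,-1.5,0,0,0,-1],
  [0,0,-2,0,0,0,-1],
  [0,0,-2,0,0,0,-1],
  [-2,0,0,0,0,0,0],
  [-2,0,0,0,0,0,1],
  [-2,0,0,0,0,0,1],
  [-2,0,0,0,0,0,1],
  [0,0,0,0,5,0,1],
  [0,0,0,0,5,0,1],
  [0,0,0,0,5,0,1],
  [0,0,0,0,0,0,1],
  [0,0,0,0,0,0,1],
])

```text
time: 10.35
tool_pos: [0.4669, 0.0197, 0.2265]
tool_rot: [0.008, 0.99, -0.062, 0.13]
contact_force: [-0.7, 1.1, 0.5]
gripper_width: 1.0
grasp_force: 0.0
```

```bash
python3 where.py; python3 - <<'E'
from plant import manip
from geo import *
import cv2
F={n:manip.grab_frame(n) for n in("scene","side","wrist")}
p=np.load("p.npy")
for n,f in F.items():
    q=f["mtx"]@(f["R"]@sp(p,[-.045,0,.095])+f["t"]); print(n,"pred knob",q[:2]/q[2])
a=F["scene"]["img"][90:270,120:310]; b=F["side"]["img"][40:220,190:380]
w=F["wrist"]["img"]; np.savez("wrist1.npz",**F["wrist"])
t=np.hstack([cv2.resize(a,(396,375)),cv2.resize(b,(396,375))])
cv2.imwrite("pics/e.png",t); cv2.imwrite("pics/w.png",w)
E
```

```text
t 10.35 TCP in spectro mm [-59.7  -1.5 226.5] F [-0.7  1.1  0.5] w 1.0003522533703102 0.0
toolx,z [0.966 0.002 0.258] [ 0.258  0.001 -0.966] j [-0.12 -0.51  2.14 -0.    1.25  1.58]
scene pred knob [292.26572198 227.57431634]
side pred knob [219.45011658 167.34710809]
wrist pred knob [255.91134481 213.72139691]
```

View pics/e.png

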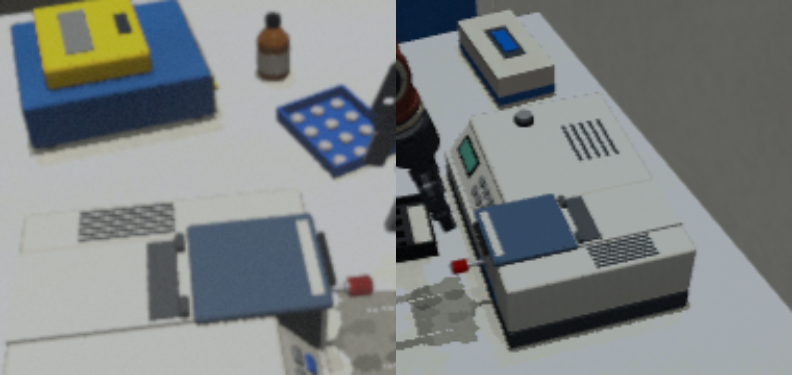

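View pics/w.png

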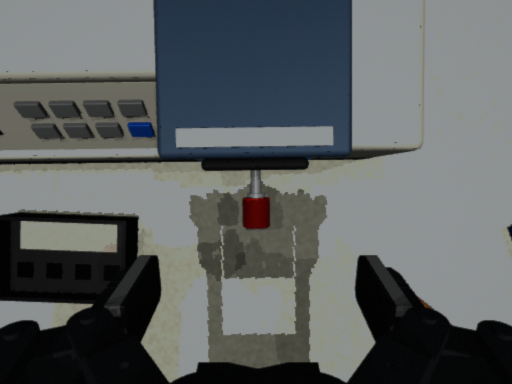

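The lid is fully shut and flat. The wrist view has the knob at (256,212), against a predicted (255.9,213.7), so the pose is confirmed. A handle bar sits on the lid's front edge at row 165. I'll check joint margins for the pull.

```bash
python3 - <<'E'
import numpy as np
from scipy.optimize import least_squares,fsolve
J=np.array([[.053,1.613,1.476],[-.14,1.58,1.70],[.23,1.36,1.56],[0,1.62,1.52],[-.09,1.80,1.43],[-.07,1.87,1.35],[-.51,2.14,1.25]])
X=np.array([[.218,-.586,.249],[.5103,-.2383,.386],[.7077,-.0106,.2842],[.610,.0017,.2787],[.5573,.0083,.2189],[.5468,.0096,.1747],[.4669,.0197,.2265]])
def fk(k,j): a,b,c=np.cumsum(j); L1,L2,h,z0,o,_=k; return np.array([o+L1*np.sin(a)+L2*np.sin(b)+h*np.sin(c), z0+L1*np.cos(a)+L2*np.cos(b)+h*np.cos(c)])
def res(k): return np.ravel([fk(k,j)-[np.sqrt(x[0]**2+x[1]**2-k[5]**2),x[2]] for j,x in zip(J,X)])
s=least_squares(res,[.45,.45,.25,.2,0,.08]); k=s.x; print(k.round(3),abs(s.fun).max())
for tilt in(10,15,20,25):
  for x in(.482,.434):
    r=np.sqrt(x*x+.02**2-k[5]**2)
    f=lambda q:fk(k,[q[0],q[1],np.pi-np.radians(tilt)-q[0]-q[1]])-[r,.101]
    q=fsolve(f,[-.5,2.2]); print(tilt,x,q.round(2),round(np.pi-np.radians(tilt)-q.sum(),2),abs(f(q)).max().round(4))
E
```

```text
[ 0.427  0.609  0.266  0.147 -0.001 -0.   ] 0.01896320266107876
10 0.482 [-0.34  2.22] 1.08 0.0
10 0.434 [-0.48  2.32] 1.13 0.0
15 0.482 [-0.4   2.28] 1.0 0.0
15 0.434 [-0.55  2.38] 1.05 0.0
20 0.482 [-0.46  2.33] 0.92 0.0
20 0.434 [-0.62  2.43] 0.98 0.0
25 0.482 [-0.52  2.38] 0.84 0.0
25 0.434 [-0.69  2.48] 0.91 0.0<stdin>:6: RuntimeWarning: invalid value encountered in sqrt
```

Call:
move_arm([
  [0,0,0,0,3,0,1],
  [-0.32,0,1.55,0,0,0,1],
  [-0.32,0,1.55,0,0,0,1],
  [-0.32,0,1.55,0,0,0,1],
  [-0.32,0,1.55,0,0,0,1],
  [-0.32,-0.07,1.55,0,0,0,1],
  [-0.32,0,1.55,0,0,0,1],
  [-0.32,0,1.55,0,0,0,1],
  [-0.32,0,1.55,0,0,0,1],
  [0,0,0,0,0,0,1],
  [0,0,0,0,0,0,1],
])

```text
time: 11.42
tool_pos: [0.4813, 0.0184, 0.1001]
tool_rot: [0.01, 0.986, -0.062, 0.155]
contact_force: [-0.2, -1.0, 0.8]
gripper_width: 0.998
grasp_force: 0.0
```

```bash
python3 where.py; python3 - <<'E'
from plant import manip
import cv2
cv2.imwrite("pics/w2.png",manip.grab_frame("wrist")["img"])
E
```

```text
t 11.4167 TCP in spectro mm [-45.2  -0.9 100.1] F [-0.2 -1.   0.8] w 0.9979033264891449 0.0
toolx,z [0.952 0.002 0.306] [ 0.306  0.001 -0.952] j [-0.11 -0.36  2.26 -0.    0.93  1.58]
```

View pics/w2.png

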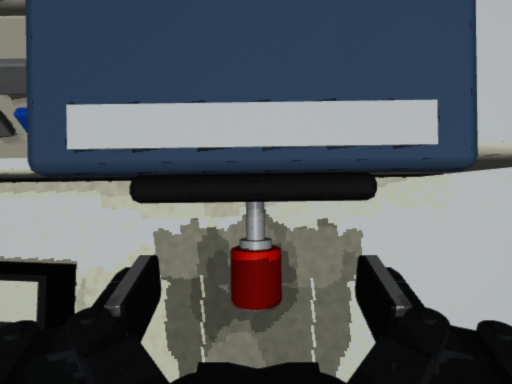

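The knob at (256,275) is centred between the jaws. I'll close on it.

Call:
move_arm([
  [0,0,0,0,0,0,-1],
  [0,0,0,0,0,0,-1],
  [0,0,0,0,0,0,-1],
  [0,0,0,0,0,0,-1],
  [0,0,0,0,0,0,-1],
  [0,0,0,0,0,0,-1],
  [0,0,0,0,0,0,-1],
  [0,0,0,0,0,0,-1],
])

```text
time: 12.13
tool_pos: [0.4819, 0.0191, 0.1017]
tool_rot: [0.009, 0.986, -0.062, 0.157]
contact_force: [-1.1, 5.0, 4.1]
gripper_width: 0.234
grasp_force: 58.9
```

```bash
python3 where.py
```

```text
t 12.1333 TCP in spectro mm [-44.7  -0.2 101.7] F [-1.1  5.   4.1] w 0.233575617234512 58.890331830480136
toolx,z [0.951 0.002 0.31 ] [ 0.31   0.002 -0.951] j [-0.11 -0.36  2.26 -0.    0.93  1.58]
```

Call:
move_arm([
  [-0.19,0,-0.062,0,0,0,-1],
  [-0.19,0,-0.062,0,0,0,-1],
  [-0.19,0,-0.062,0,0,0,-1],
  [-0.19,0,-0.062,0,0,0,-1],
  [-0.19,0,-0.062,0,0,0,-1],
  [-0.19,0,-0.062,0,0,0,-1],
  [-0.19,0,-0.062,0,0,0,-1],
  [-0.19,0,-0.062,0,0,0,-1],
  [0,0,0,0,0,0,-1],
])

```text
time: 12.88
tool_pos: [0.4659, 0.0209, 0.1017]
tool_rot: [0.009, 0.986, -0.062, 0.157]
contact_force: [-1.0, 5.9, 5.6]
gripper_width: 0.232
grasp_force: 60.3
```

```bash
python3 where.py
```

```text
t 12.8833 TCP in spectro mm [-60.8  -0.4 101.7] F [-1.   5.9  5.6] w 0.23174731321713155 60.28444053023122
toolx,z [0.951 0.002 0.31 ] [ 0.31   0.002 -0.951] j [-0.11 -0.41  2.3  -0.    0.94  1.58]
```

Call:
move_arm([
  [-0.19,0,-0.062,0,0,0,-1],
  [-0.19,0,-0.062,0,0,0,-1],
  [-0.19,0,-0.062,0,0,0,-1],
  [-0.19,0,-0.062,0,0,0,-1],
  [-0.19,0,-0.062,0,0,0,-1],
  [-0.19,0,-0.062,0,0,0,-1],
  [-0.19,0,-0.062,0,0,0,-1],
  [-0.19,0,-0.062,0,0,0,-1],
  [-0.19,0,-0.062,0,0,0,-1],
  [-0.19,0,-0.062,0,0,0,-1],
  [-0.19,0,-0.062,0,0,0,-1],
  [-0.19,0,-0.062,0,0,0,-1],
  [-0.19,0,-0.062,0,0,0,-1],
  [-0.19,0,-0.062,0,0,0,-1],
  [-0.19,0,-0.062,0,0,0,-1],
  [-0.19,0,-0.062,0,0,0,-1],
  [0,0,0,0,0,0,-1],
  [0,0,0,0,0,0,-1],
])

```text
time: 14.38
tool_pos: [0.434, 0.0245, 0.1017]
tool_rot: [0.01, 0.986, -0.062, 0.156]
contact_force: [-1.2, 4.4, 6.9]
gripper_width: 0.236
grasp_force: 60.4
```

```bash
python3 where.py; python3 - <<'E'
from plant import manip
import cv2,numpy as np
a=manip.grab_frame("scene")["img"][90:270,150:340]; b=manip.grab_frame("side")["img"][40:220,190:380]
cv2.imwrite("pics/f.png",cv2.resize(np.hstack([a,b]),None,fx=2.1,fy=2.1,interpolation=cv2.INTER_CUBIC))
E
```

```text
t 14.3833 TCP in spectro mm [-92.9  -0.9 101.7] F [-1.2  4.4  6.9] w 0.23550000823109513 60.37323574768379
toolx,z [0.951 0.002 0.31 ] [ 0.31   0.001 -0.951] j [-0.11 -0.52  2.37 -0.    0.98  1.58]
```

View pics/f.png

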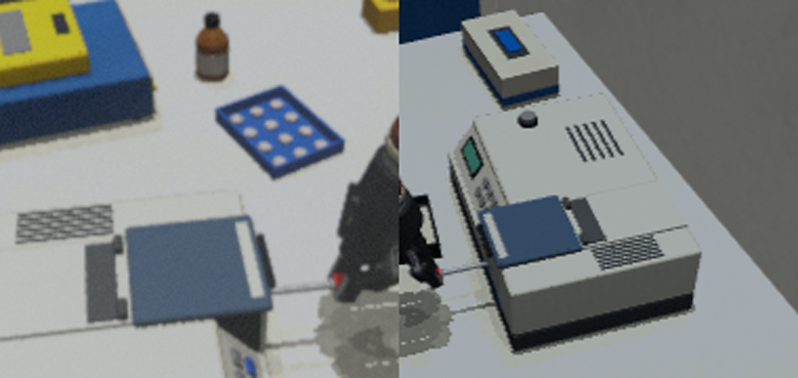

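The TCP travelled 48.2 mm and the force along the rod is back to its pre-pull level. The picture shows the rod extended, the knob gripped at (340,282), the lid shut, and the tray and bottle undisturbed. I'll hand it in.

```bash
python3 -c "
from plant import manip
print(manip.job_done())"
```

```text
the job is handed in; nothing more can be done
None
```

The lid is fully shut, the changer rod is drawn out 48 mm to the last notch (amber was in the rear cell), the gripper is still holding the knob there, and the job is handed in; the hand-in call returned no verdict.

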